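# Nip a re-glued card tray in the ratchet clamp

## Robot

A 6-joint arm with a two-finger parallel gripper is mounted at the origin on a cart in front of the work surface, level with it; the furniture and walls round the work are solid. World frame = base frame: x ahead of the robot, y to its left, z up, the work surface at z = 0. Lengths are in m, angles in rad, forces in N, time in s.
With the tool pointing down it reaches from about 0.4 to 0.825 m from the base axis. Payload 7 kg.
Tool frame: the origin (TCP) lies on the centre line of the jaws, within the pads' length; the fingertips stand arm.tip_reach ahead of it and the grasp point (between the pads) lies 5 mm behind it (arm.tip_reach is the distance from the TCP to the fingertips, in m); z points along the fingers, y is the line along which they close (so a half turn about z gives the same grasp; the last joint's range is limited). The gripper opens to 88 mm and grips with 3 to 60 N. Pads are 19 mm wide; open, the fingers measure 130 mm over their backs; the gripper's body (78 mm by 193 mm) begins 47 mm behind the grasp point.
Start: joints at [-0.918, 0.359, 0.012, 0, -1.224, -0.288], TCP at [0.241, -0.631, 0.241] pointing down, gripper open.
Joint ranges: [-3.07, 3.07], [-1.43, 2.12], [-1.02, 1.25], [-3.03, 1.67], [-3.05, -0], [-3.03, 3.03]. Speed limits (rad/s): [2.39, 2.39, 3.01, 3.14, 3.14, 3.14].

## Interface

Orientations are given as [roll, pitch, yaw] about the fixed x, y, z axes, in that order (R = Rz(yaw) Ry(pitch) Rx(roll)).
In Python, from station import status, optics, order, arm gives the robot as it stands. The module is installed in compiled form; this text tells all that it offers.
- The arm moves only by the shell command python3 -m jog 'ROWS' [FORCE]. ROWS is JSON, a list of rows, each a list of 3 entries, a list of its own where there are three numbers: the gripper command: -1 is shut, 1 is fully open, values between are in proportion, then the shift along the tool's x, y, z in mm, then the turn about the tool's z in rad. A call has 1 to 20 rows; each row is the pose to reach, as a shift and turn from the pose commanded when the call began, along the tool's axes at that moment; what a row does not reach only later rows make up. A row lasts 1/8 s, in which the tool goes at most 62.5 mm and 10.7 degrees, less where a joint would pass 70% of its speed; a pose out of reach is approached as far as the arm can. A call with a gripper value outside its range is refused whole. The fingers move at their own pace and stop on an object; FORCE is the grip in N (left out, the last holds). Time passes only in rows, so rows that repeat a pose let the fingers close. It gives the time, the measured TCP pose, the force, the opening and the grip force at its end, in the units of the state.
- status.get_state(): the state, without advancing time (a new reading comes with each control period).
- optics.grab_frame(name): name is "scene" or "side" or "wrist"; returns a dict with "color" (480x640x3 uint8, red, green, blue), "mtx" (3x3 intrinsics, pixels), "k1" (the pictures are not rectified: a ray, as slopes to the right and down, at radius r is drawn at 1 + k1 r^2 times it, then the intrinsics apply), "cam_to_world" (4x4, takes a point from camera to world coordinates). Camera axes: x right, y down, z forward; pixel columns grow to the right and rows downward; lengths in m; the calibration is good to about 2 mm. A picture is of the moment at which its call begins. There is no depth.
- order.job_done(): hands the job in; it is judged then, once.
The state is a dict: "t": time; "q": joint angles; "qd": joint speeds; "joint_efforts": joint torques, N m; "eef_pos": TCP position; "ee_rot": TCP orientation; "force": force on the tool from outside, world axes, zero at the start; "moment": the same for the moment, N m; "width": finger opening in m; "gripper_force": force on a finger pad.
Only numpy, scipy, OpenCV 4.12 (cv2) and the standard library are available. Lean on these libraries where they do the work, as an engineer would, in place of code of your own. Each camera call takes 0.05 s, during which the arm holds its last target. There are 200 camera calls.

## Task

The joints of the small wooden card tray have just been re-glued with contact glue and need one firm nip: pump the clamp's lever until the jaw grips the tray against the end stop firmly (more than 20 N once the lever is let go, but never more than 45 N at any moment, or the thin wood cracks), then let the lever come right up so that the ratchet alone holds the grip for two seconds. After that, press the release tab until the jaw springs fully back, leave the tray standing free on the clamp's board, and do not touch the tray or the jaw pad or disturb the things around.

Things in the scene. Friction and masses are not known exactly. Their poses are not given: they have to be found in the camera images.
- press: ratchet bar clamp (lengths in mm) on a fixed wooden board 125 wide (x), 452 long (y), 16 thick. Origin under the board on the clamp's centre line; y = clamping direction, from the lever end (y -185) to the end stop; z up. Two steel cheeks 34 apart (y -92 to +3, top 94 above the desk) hold lever, toothed bar and release. The end stop's face (90 wide, 46 high) is at y 215 to 235, not measured.
- lever_end (a point): centre of the black rubber roller (radius 9, 46 long along x, mm) at the end of the pump lever, 110 mm from point lever_hinge. At rest 127 mm above the desk, the lever rising at 0.40 rad; it swings down 0.60 rad to its stop, a spring lifts it. Force felt here across the lever: 3 to 8 N running free, then about 3.5 N + 0.35 x the grip on the tray: 11 N at a grip of 20 N, 14 at 30, 17.5 at 40.
- lever_hinge (a point): hinge of the pump lever: a pin along the press's x axis at y -60, 84 mm above the desk; fixed, axes as the press. In each stroke the first 0.2 rad are idle, then the jaw moves 31 mm per rad; a full stroke gains 2 or 3 teeth of 4.5 mm. When the lever is let up the ratchet falls back to its last full tooth, so up to 5 mm of jaw travel and 10 N of grip are lost: press until the grip is about 36 N.
- release_top (a point): middle of the top of the ribbed steel release tab (30 wide, 26 long) between cheeks and jaw, at press y about +29, about 79 mm above the desk at rest. It tilts about a pin 36 mm towards the lever. Under a grip it resists with 10 to 20 N and lets the ratchet go with a snap about 4 mm down; then 2 to 6 N; full travel 13 mm. Held down, a spring draws the jaw fully back in 0.5 s.
- pad: the jaw's rubber pad, 76 wide, 10 thick along y, 42 high, on two springs ahead of the toothed bar that give 2 N per mm (23 mm travel). Origin at its middle, 43 mm above the desk; the face is 5 mm ahead in +y. Jaw fully back: origin at press y +90. Once the tray meets the stop the pad stands still and only its springs shorten, so its pose does not show the grip.
- card_tray: open wooden tray full of index cards with a brass label holder, 92 mm wide (x), 85 mm long (y, along the clamp), 52 mm high, walls 6 mm. Origin under its middle; it stands loose on the board between the pad and the end stop, and the jaw pushes it along the board to the stop.
- glue_stick: glue stick standing on the desk, 26 mm across, 92 mm tall; origin under its middle. A bystander.
- staples_box: box of staples, 36 x 62 x 20 mm, origin under its middle. A bystander.
- eraser: eraser in a sleeve, 20 x 43 x 13 mm, origin under its middle. A bystander.
- tape_roll: roll of packing tape lying flat, 92 mm across, 48 mm high, origin under its middle. A bystander.
- pen_black: pen lying on the desk in front of the clamp, 9 x 143 x 12 mm, origin under its middle. A bystander.
Not all that is in view belongs to the job. What is shaped like the card_tray but orange is not meant.

How it is judged:
By the outcome, as a careful person would: the job done as asked, in the order asked, and still so for the second after the job is handed in, with the robot touching nothing.
It also fails if it takes over 72 s, if anything falls off the work surface, if the arm or the gripper's body presses on something with over 40 N, if the wrist force passes 120 N, or if a joint passes its speed limit or range.

## Working session

There is one attempt and no reset: what is moved stays moved. The work goes in short steps, Python scripts to look and compute and a shell command to move; the robot and the scene stay as the last step left them, time stands still between calls to the robot, and variables do not carry over. Pictures are saved under pics/ and viewed, at most 10 in all, crops included, and the job is handed in when it is done.

```bash
mkdir -p pics
python3 - <<'E'
from station import status, optics, arm
import cv2,numpy as np
s=status.get_state();print({k:np.round(v,3).tolist() for k,v in s.items()},arm.tip_reach)
for n in("scene","side"):
    f=optics.grab_frame(n);cv2.imwrite(f"pics/{n}0.png",f["color"][:,:,::-1]);print(n,f["mtx"].tolist(),f["k1"],np.round(f["cam_to_world"],3).tolist())
E
```

```text
{'t': 0.0, 'q': [-0.918, 0.359, 0.011, -0.0, -1.224, -0.288], 'qd': [0.001, -0.0, -0.0, 0.001, 0.001, 0.001], 'joint_efforts': [-0.0, -58.272, 29.303, 6.997, 0.007, -0.0], 'eef_pos': [0.241, -0.63, 0.24], 'ee_rot': [3.14, -0.0, -2.777], 'force': [-0.297, -0.647, -0.169], 'moment': [0.073, 0.008, 0.003], 'gripper_force': 0.0, 'width': 0.087} 0.014
scene [[543.8986201847786, 0.0, 321.9084766902429], [0.0, 543.8986201847786, 238.94895419880913], [0.0, 0.0, 1.0]] -0.035970897446108624 [[-0.504, -0.647, 0.573, 0.067], [-0.864, 0.373, -0.338, 0.305], [0.005, -0.665, -0.747, 0.76], [0.0, 0.0, 0.0, 1.0]]
side [[576.5167989551717, 0.0, 319.30569620132866], [0.0, 576.5167989551717, 236.59647430621567], [0.0, 0.0, 1.0]] -0.17245793716306232 [[0.991, 0.041, -0.131, 0.65], [0.136, -0.407, 0.903, -0.838], [-0.016, -0.913, -0.408, 0.483], [0.0, 0.0, 0.0, 1.0]]
```

View pics/scene0.png

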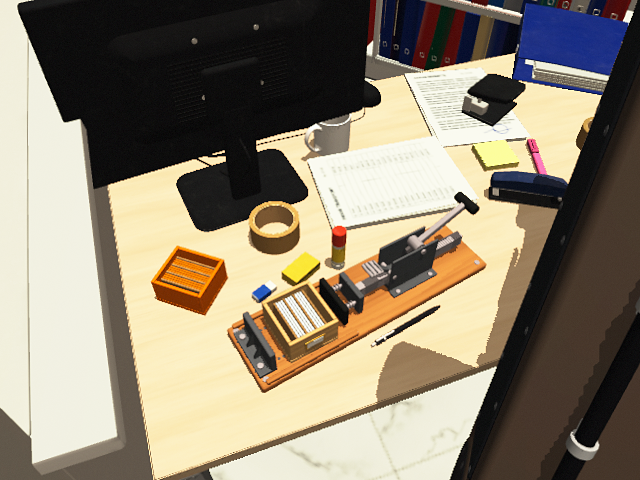

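View pics/side0.png

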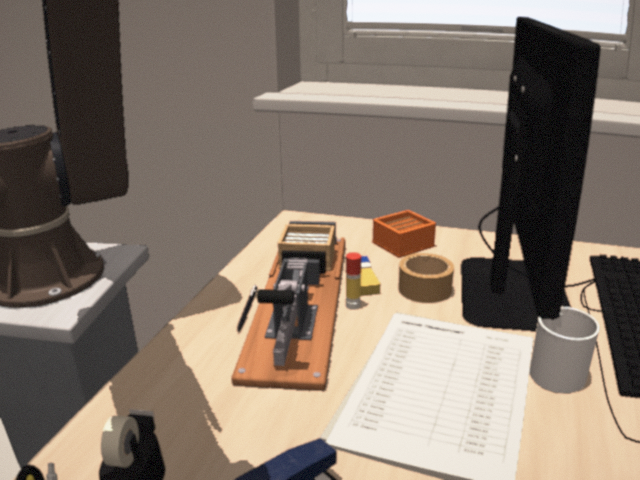

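Scene picture: the wooden tray with cards is on the clamp at (300,320). The look-alike is the orange tray at (190,280), off the clamp, so it is not the one. The lever roller is at about (466,203) in scene and (276,296) in side. The release tab is at about (375,268) in scene. Next I'll take close crops of these.

```bash
cat > h.py <<'E'
import numpy as np,cv2
from station import optics,status
def ray(f,uv):
    p=cv2.undistortPoints(np.array([[uv]],float),f["mtx"],np.array([f["k1"],0,0,0.]))[0,0]
    T=np.array(f["cam_to_world"]);return T[:3,3],T[:3,:3]@np.r_[p,1]
def plane(f,uv,z):
    o,d=ray(f,uv);return o+d*(z-o[2])/d[2]
def tri(f,a,g,b):
    o,d=ray(f,a);p,e=ray(g,b);s=np.linalg.lstsq(np.c_[d,-e],p-o,rcond=None)[0]
    x,y=o+d*s[0],p+e*s[1];return (x+y)/2,np.linalg.norm(x-y)
def proj(f,P):
    T=np.linalg.inv(np.array(f["cam_to_world"]));r=cv2.Rodrigues(T[:3,:3])[0]
    return cv2.projectPoints(np.array([P],float),r,T[:3,3],f["mtx"],np.array([f["k1"],0,0,0.]))[0][0,0]
def ab(c): return cv2.imread(c)
E
python3 - <<'E'
from h import *
f=optics.grab_frame("scene");g=optics.grab_frame("side")
for n,c in(("scene",f),("side",g)):
  np.save(n+".npy",c,allow_pickle=True)
a=f["color"][185:305,340:500,::-1];b=g["color"][225:390,225:365,::-1]
cv2.imwrite("pics/c1.png",cv2.resize(a,None,fx=5,fy=5,interpolation=2))
cv2.imwrite("pics/c2.png",cv2.resize(b,None,fx=3.6,fy=3.6,interpolation=2))
# board outline by orange-brown mask
E
```

```text
(no output)
```

View pics/c1.png

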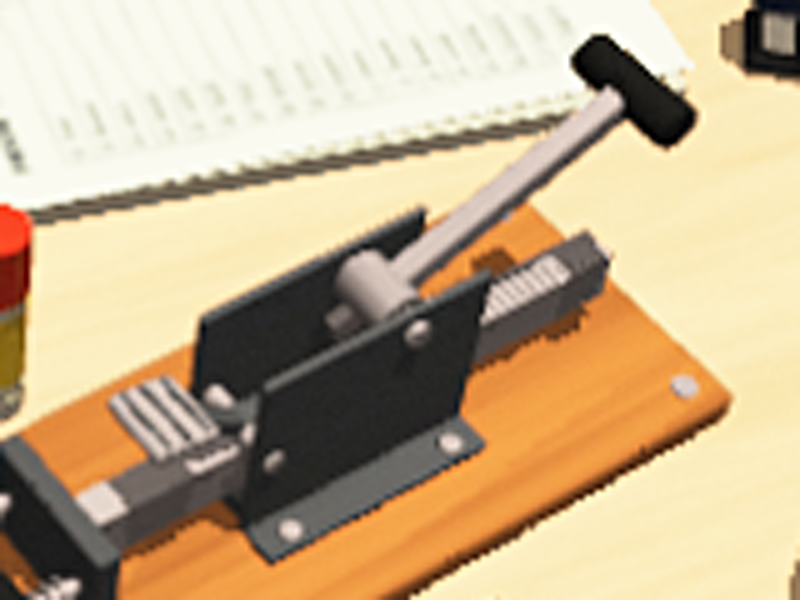

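View pics/c2.png

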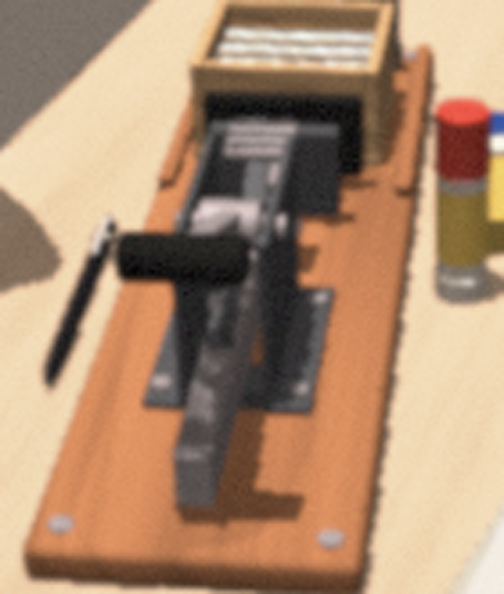

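The crops show the roller centre at scene (467,203) / side (276,296), the tab centre at scene (373,268.6) / side (297,263.6), and the barrel hinge and the board's lever-end corners. The tray on the clamp is plain wood with cards, so the choice is right.

Run:
```python
from h import *
f=np.load("scene.npy",allow_pickle=True).item();g=np.load("side.npy",allow_pickle=True).item()
S=lambda x,y:(340+x/5,185+y/5); D=lambda x,y:(225+x/3.6,225+y/3.6)
for n,a,b in(("roller",S(635,91),D(184,257)),("tab",S(165,418),D(260,139)),("hinge",S(382,285),D(225,212)),("screw",S(684,385),D(60,523)),("cornerR",S(730,400),D(28,555))):
    p,e=tri(f,a,g,b);print(n,p.round(4),round(e,4))
L=plane(g,D(28,555),.016);R=plane(g,D(363,570),.016);m=(L+R)/2
print("corners",L.round(4),R.round(4),np.linalg.norm(L-R),"mid",m.round(4))
C1=plane(f,(229,333),.016);C2=plane(f,(264,388),.016);C3=plane(f,S(730,400),.016)
print("far",C1.round(4),C2.round(4),C3.round(4),np.linalg.norm(C1-C2),np.linalg.norm(C2-C3))
m2=(C1+C2)/2
for v in (C2-C3,m2-m): print("yaw of press y",np.arctan2(v[1],v[0]),np.linalg.norm(v))
yv=(m2-m)[:2]/np.linalg.norm((m2-m)[:2]);o=m[:2]+yv*.185
for n,y in(("origin",0),("roller",-.06-.11*np.cos(.4)),("tab",.029),("hinge",-.06)):print(n,o+yv*y)
# tray corners top z=.068
for n,uv in(("TL",(262,314)),("TR",(308,284)),("BR",(340,322)),("BL",(293,354))):print(n)
```

```text
roller [ 0.5048 -0.2327  0.1243] 0.0046
tab [ 0.4977 -0.0441  0.0749] 0.0033
hinge [ 0.5    -0.1315  0.087 ] 0.0016
screw [ 0.4553 -0.2431  0.0142] 0.0031
cornerR [ 0.4454 -0.2566  0.0086] 0.0047
corners [ 0.4506 -0.2644  0.016 ] [ 0.571  -0.2576  0.016 ] 0.12066090886385387 mid [ 0.5108 -0.261   0.016 ]
far [0.5383 0.1965 0.016 ] [0.4257 0.1902 0.016 ] [ 0.4394 -0.2519  0.016 ] 0.11270746018519348 0.44225251882991035
yaw of press y 1.6017170353076786 0.44225251882991035
yaw of press y 1.6340915847577735 0.45527799334583163
origin [ 0.49909589 -0.07638622]
roller [ 0.50929966 -0.2373799 ]
tab [ 0.49726155 -0.0474443 ]
hinge [ 0.50289107 -0.13626608]
TL
TR
BR
BL
```

```bash
cat >> h.py <<'E'
from scipy.spatial.transform import Rotation as Ro
def go(target,yaw=None):
    s=status.get_state();R=Ro.from_euler("xyz",s["ee_rot"]);d=R.inv().apply(np.array(target)-s["eef_pos"])*1000
    print("shift mm",d.round(1),"turn",None if yaw is None else round(-(yaw-s["ee_rot"][2]),3),"force",np.round(s["force"],2),"t",s["t"])
E
python3 -c "
from h import *
go([.507,-.239,.185],-1.52)"
```

```text
shift mm [-388.4  270.5   55.2] turn -1.257 force [0.67 0.16 0.67] t 0.2
```

```bash
python3 -m jog '[[-1,[-50,34,0],-0.15],[-1,[-100,70,0],-0.3],[-1,[-150,104,0],-0.45],[-1,[-200,139,10],-0.6],[-1,[-250,174,20],-0.8],[-1,[-300,209,30],-0.95],[-1,[-350,244,40],-1.1],[-1,[-388,270,55],-1.257],[-1,[-388,270,55],-1.257],[-1,[-388,270,55],-1.257],[-1,[-388,270,55],-1.257],[-1,[-388,270,55],-1.257]]' 20
python3 - <<'E'
from h import *
go([.507,-.239,.155],-1.52)
f=optics.grab_frame("scene");g=optics.grab_frame("side")
a=cv2.resize(f["color"][100:300,340:540,::-1],(400,400));b=cv2.resize(g["color"][170:370,195:395,::-1],(400,400))
cv2.imwrite("pics/d.png",np.hstack([a,b]))
E
```

```text
t: 1.7
eef_pos: [0.5066, -0.2408, 0.1859]
ee_rot: [-3.141, -0.0, -1.522]
force: [0.2, 0.7, -0.1]
width: 0.0006
gripper_force: 0.0
shift mm [-1.8 -0.5 30.9] turn -0.002 force [ 0.23  0.73 -0.14] t 1.7
```

View pics/d.png

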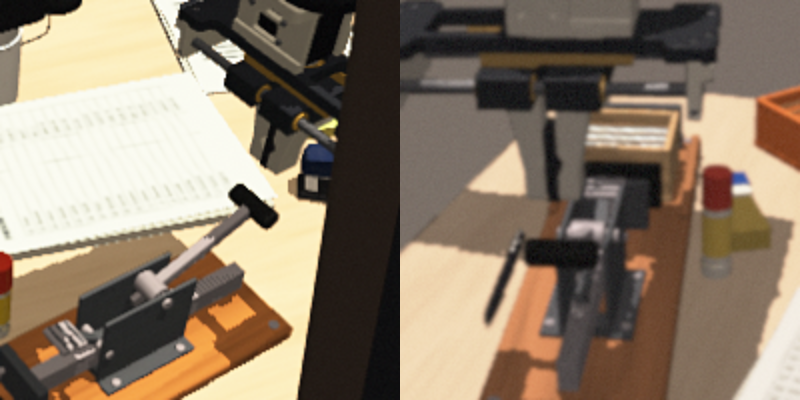

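Run:
```python
from h import *
f=optics.grab_frame("scene");g=optics.grab_frame("side");s=status.get_state()
t=np.array(s["eef_pos"])+[0,0,-.014]
print("tip proj",proj(f,t),proj(g,t))
for P in([.507,-.235,.127],[.512,-.235,.127],[.507,-.24,.127]):print(P,proj(f,P),proj(g,P))
# roller mask: dark pixels
for n,c,(x0,y0,x1,y1) in(("scene",f,(450,185,485,217)),("side",g,(254,286,299,305))):
    m=(c["color"][y0:y1,x0:x1].max(2)<45).astype(np.uint8)
    k,l,st,ce=cv2.connectedComponentsWithStats(m);i=1+st[1:,4].argmax();print(n,ce[i]+[x0,y0],st[i])
```

```text
tip proj [474.66148347 178.93665113] [272.70419578 265.87089445]
[0.507, -0.235, 0.127] [466.40962269 199.90262817] [275.65947452 296.25080998]
[0.512, -0.235, 0.127] [464.46076247 198.09517001] [279.63450253 296.4834077 ]
[0.507, -0.24, 0.127] [468.70578554 198.86532988] [274.83014636 298.28329619]
scene [466.55744681 202.63829787] [  5   7  24  22 235]
side [276.24416136 296.46284501] [  4   4  36  15 471]
```

```bash
python3 -m jog '[[-1,[-1,0,20],0],[-1,[-1,0,32],0],[-1,[-1,0,40],0],[-1,[0,0,50],0],[-1,[1,0,60],0],[-1,[2,0,70],0],[-1,[3,0,80],0],[-1,[3,0,88],0],[-1,[3,0,94],0],[-1,[3,0,96],0],[-1,[3,0,96],0]]'
```

```text
t: 3.28
eef_pos: [0.5083, -0.2437, 0.0905]
ee_rot: [-3.139, -0.002, -1.519]
force: [0.5, -5.0, 4.3]
width: 0.0004
gripper_force: 2.6
```

```bash
python3 -m jog '[[-1,[0,0,-12],0],[-1,[-1,0,-26],0],[-1,[-2,0,-40],0],[-1,[-3,0,-54],0],[-1,[-4,0,-64],0],[-1,[-4,0,-66],0],[-1,[-4,0,-66],0],[-1,[-4,0,-56],0],[-1,[-3,0,-46],0],[-1,[-2,0,-36],0],[-1,[-1,0,-26],0],[-1,[0,0,-16],0],[-1,[0,0,-8],0],[-1,[0,0,-2],0],[-1,[0,0,0],0],[-1,[0,0,0],0]]'
python3 - <<'E'
from h import *
f=optics.grab_frame("scene");cv2.imwrite("pics/e.png",cv2.resize(f["color"][240:400,210:400,::-1],(760,640))[:600])
E
```

```text
t: 5.28
eef_pos: [0.5077, -0.2437, 0.0893]
ee_rot: [-3.141, -0.001, -1.519]
force: [0.9, -3.9, 5.8]
width: 0.0004
gripper_force: 3.0
```

View pics/e.png

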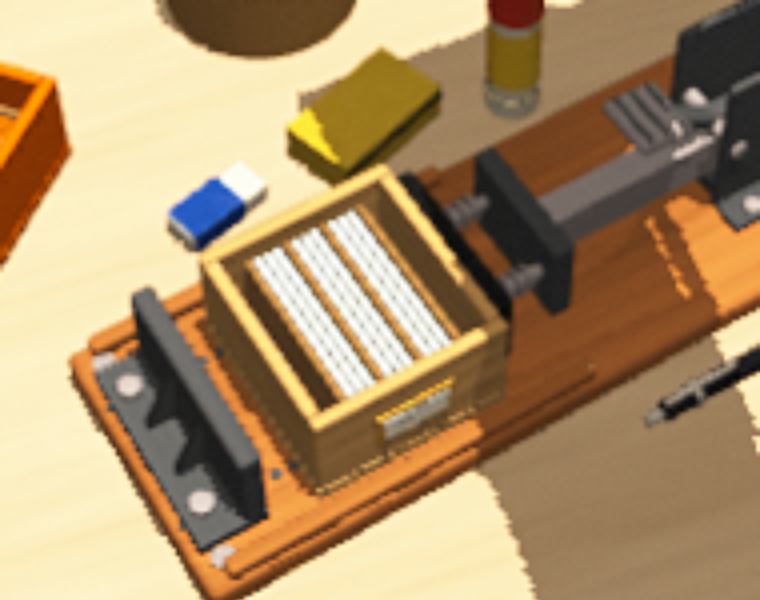

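The tray is square against the pad. Its front edge is at (320,480) and the stop's foot at (265,515), leaving a gap of about 15–20 mm. I'll keep pumping.

```bash
python3 -m jog '[[-1,[0,0,-12],0],[-1,[-1,0,-26],0],[-1,[-2,0,-40],0],[-1,[-3,0,-54],0],[-1,[-4,0,-64],0],[-1,[-4,0,-66],0],[-1,[-4,0,-66],0],[-1,[-4,0,-56],0],[-1,[-3,0,-46],0],[-1,[-2,0,-36],0],[-1,[-1,0,-26],0],[-1,[0,0,-16],0],[-1,[0,0,-8],0],[-1,[0,0,-2],0],[-1,[0,0,0],0],[-1,[0,0,0],0]]'
```

```text
t: 7.32
eef_pos: [0.5077, -0.2438, 0.0893]
ee_rot: [-3.141, -0.001, -1.519]
force: [0.3, -3.9, 7.2]
width: 0.0006
gripper_force: 3.0
```

```bash
python3 -m jog '[[-1,[0,0,-12],0],[-1,[-1,0,-26],0],[-1,[-2,0,-40],0],[-1,[-3,0,-54],0],[-1,[-4,0,-64],0],[-1,[-4,0,-66],0],[-1,[-4,0,-66],0],[-1,[-4,0,-56],0],[-1,[-3,0,-46],0],[-1,[-2,0,-36],0],[-1,[-1,0,-28],0],[-1,[-1,0,-24],0],[-1,[-1,0,-20],0],[-1,[-1,0,-20],0],[-1,[-1,0,-20],0]]'
```

```text
t: 9.2
eef_pos: [0.5077, -0.2431, 0.1096]
ee_rot: [-3.141, -0.002, -1.519]
force: [0.6, -5.2, 7.8]
width: 0.0005
gripper_force: 3.2
```

```bash
python3 -m jog '[[-1,[0,0,5],0],[-1,[1,0,10],0],[-1,[1,0,15],0],[-1,[1,0,20],0],[-1,[1,0,20],0],[-1,[1,0,20],0]]'
```

```text
t: 9.95
eef_pos: [0.5077, -0.2433, 0.0893]
ee_rot: [-3.141, -0.001, -1.519]
force: [0.6, -1.1, 5.7]
width: 0.0005
gripper_force: 2.8
```

Run:
```python
from h import *
f=optics.grab_frame("scene");cv2.imwrite("pics/e2.png",cv2.resize(f["color"][240:400,210:400,::-1],(760,640))[:600])
```

```text
(no output)
```

View pics/e2.png

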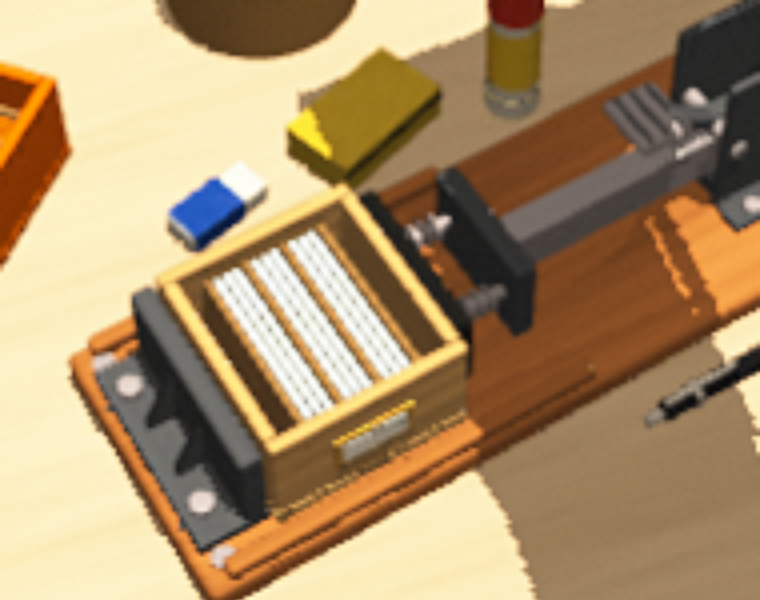

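The tray has just reached the stop (front edge at about (265,450)) and the springs are still long, so grip is near 0. One more full stroke adds at most 25 N.

```bash
python3 -m jog '[[-1,[0,0,-12],0],[-1,[-1,0,-26],0],[-1,[-2,0,-40],0],[-1,[-3,0,-54],0],[-1,[-4,0,-64],0],[-1,[-4,0,-66],0],[-1,[-4,0,-66],0],[-1,[-4,0,-56],0],[-1,[-3,0,-46],0],[-1,[-2,0,-36],0],[-1,[-1,0,-28],0],[-1,[-1,0,-24],0],[-1,[-1,0,-20],0],[-1,[-1,0,-20],0],[-1,[-1,0,-20],0]]'
python3 -m jog '[[-1,[0,0,4],0],[-1,[0,0,8],0],[-1,[1,0,12],0],[-1,[1,0,16],0],[-1,[1,0,20],0],[-1,[1,0,20],0],[-1,[1,0,20],0]]'
```

```text
t: 11.88
eef_pos: [0.5077, -0.2433, 0.1098]
ee_rot: [-3.141, -0.002, -1.519]
force: [-0.4, -5.8, 8.0]
width: 0.0005
gripper_force: 3.7
t: 12.75
eef_pos: [0.5078, -0.2436, 0.0899]
ee_rot: [-3.141, -0.001, -1.519]
force: [-0.3, -3.0, 10.2]
width: 0.0004
gripper_force: 5.0
```

```bash
python3 -m jog '[[-1,[0,0,-12],0],[-1,[-1,0,-26],0],[-1,[-2,0,-40],0],[-1,[-3,0,-54],0],[-1,[-4,0,-64],0],[-1,[-4,0,-66],0],[-1,[-4,0,-66],0],[-1,[-4,0,-56],0],[-1,[-3,0,-46],0],[-1,[-2,0,-38],0],[-1,[-1,0,-32],0],[-1,[-1,0,-28],0],[-1,[-1,0,-24],0],[-1,[-1,0,-24],0],[-1,[-1,0,-24],0]]'
python3 -m jog '[[-1,[0,0,3],0],[-1,[0,0,6],0],[-1,[0,0,8],0],[-1,[0,0,8],0],[-1,[0,0,8],0]]'
```

```text
t: 14.62
eef_pos: [0.5078, -0.244, 0.1147]
ee_rot: [-3.14, -0.003, -1.519]
force: [-1.2, -9.4, 13.5]
width: 0.0005
gripper_force: 6.2
t: 15.25
eef_pos: [0.5079, -0.2442, 0.1069]
ee_rot: [-3.14, -0.003, -1.519]
force: [-2.3, -11.0, 13.1]
width: 0.0005
gripper_force: 6.7
```

```bash
python3 -m jog '[[-1,[2,0,2],0],[-1,[2,0,5],0],[-1,[2,0,8],0],[-1,[2,0,8],0],[-1,[2,0,8],0]]'
```

```text
t: 15.88
eef_pos: [0.5079, -0.2449, 0.0986]
ee_rot: [-3.14, -0.002, -1.519]
force: [-2.0, -3.8, 13.9]
width: 0.0001
gripper_force: 7.0
```

```bash
python3 -m jog '[[-1,[0,0,3],0],[-1,[0,0,6],0],[-1,[0,0,8],0],[-1,[0,0,8],0],[-1,[0,0,8],0]]'
```

```text
t: 16.5
eef_pos: [0.508, -0.2447, 0.0906]
ee_rot: [-3.14, -0.001, -1.519]
force: [-2.4, -2.3, 15.0]
width: 0.0004
gripper_force: 7.6
```

```bash
python3 -m jog '[[-1,[0,0,2],0],[-1,[0,0,3],0],[-1,[0,0,3],0]]'
python3 -m jog '[[-1,[0,0,-8],0],[-1,[-1,0,-16],0],[-1,[-2,0,-26],0],[-1,[-3,0,-38],0],[-1,[-3,0,-50],0],[-1,[-3,0,-62],0],[-1,[-3,0,-76],0],[-1,[-3,0,-90],0],[-1,[-3,0,-100],0],[-1,[-3,0,-100],0],[-1,[-3,0,-100],0],[-1,[-3,0,-100],0],[-1,[-3,0,-100],0],[-1,[-3,0,-100],0]]'
python3 - <<'E'
from h import *
f=optics.grab_frame("scene")
a=cv2.resize(f["color"][240:400,210:400,::-1],(475,400));b=cv2.resize(f["color"][150:290,380:500,::-1],(325,400))
cv2.imwrite("pics/g.png",np.hstack([a,b]))
go([.4975,-.046,.187])
E
```

```text
t: 16.88
eef_pos: [0.5079, -0.2445, 0.0877]
ee_rot: [-3.14, -0.001, -1.519]
force: [-2.9, -0.8, 16.0]
width: 0.0004
gripper_force: 8.1
t: 18.62
eef_pos: [0.5069, -0.2409, 0.1864]
ee_rot: [3.141, 0.0, -1.52]
force: [-0.6, -0.1, 0.2]
width: 0.0005
gripper_force: 0.0
shift mm [-195.1   -0.5   -0.6] turn None force [ 0.23 -0.1   0.68] t 18.675
```

View pics/g.png

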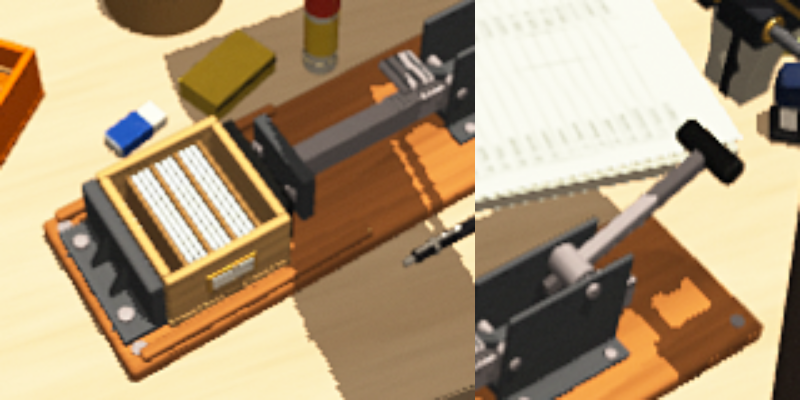

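The grip is held: plate shift since contact is about 16 mm, which means about 30 N, and the roller is back at its rest position with the fingers clear above it. Next I'll move over the release tab while the two seconds run.

```bash
python3 -m jog '[[-1,[-30,0,0],0],[-1,[-70,0,0],0],[-1,[-110,0,0],0],[-1,[-150,0,0],0],[-1,[-180,0,0],0],[-1,[-195,0,0],0],[-1,[-195,0,0],0],[-1,[-195,0,0],0],[-1,[-195,0,20],0],[-1,[-195,0,40],0],[-1,[-195,0,60],0],[-1,[-195,0,75],0],[-1,[-195,0,80],0],[-1,[-195,0,80],0],[-1,[-195,0,80],0]]'
python3 - <<'E'
from h import *
f=optics.grab_frame("scene");g=optics.grab_frame("side")
a=cv2.resize(f["color"][200:320,310:430,::-1],(400,400));b=cv2.resize(g["color"][200:300,250:350,::-1],(400,400))
cv2.imwrite("pics/i.png",np.hstack([a,b]))
go([.4975,-.045,.093])
E
```

```text
t: 20.55
eef_pos: [0.4975, -0.0461, 0.1072]
ee_rot: [-3.141, 0.0, -1.52]
force: [-0.9, 0.2, 1.1]
width: 0.0006
gripper_force: 0.0
shift mm [-1.1 -0.1 14.2] turn None force [-0.    0.11 -0.73] t 20.65
```

View pics/i.png

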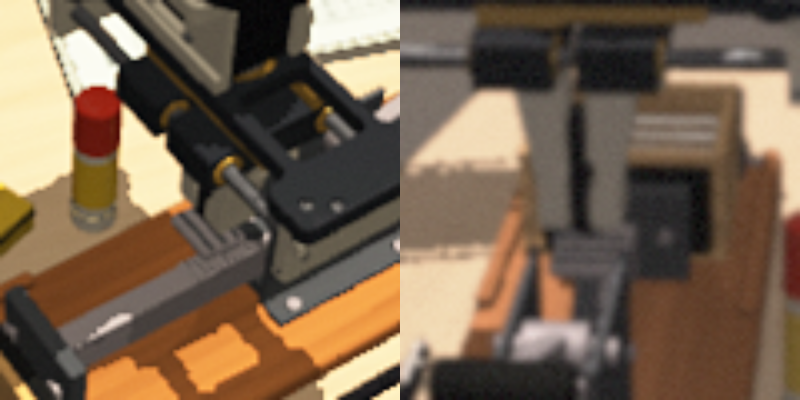

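Fingertips are about 14 mm over the ribbed tab (scene crop (215,240), side crop (592,255)), within a few mm of its middle. Lever-up time already exceeds 2 s, so I'll press slowly.

```bash
python3 -m jog '[[-1,[-1,0,6],0],[-1,[-1,0,11],0],[-1,[-1,0,14],0],[-1,[-1,0,16],0],[-1,[-1,0,18],0],[-1,[-1,0,20],0],[-1,[-1,0,22],0],[-1,[-1,0,24],0],[-1,[-1,0,24],0],[-1,[-1,0,24],0]]'
```

```text
t: 21.9
eef_pos: [0.4976, -0.045, 0.0827]
ee_rot: [-3.14, 0.0, -1.519]
force: [2.5, 3.0, 3.4]
width: 0.0002
gripper_force: 1.8
```

```bash
python3 -m jog '[[-1,[0,0,1],0],[-1,[0,0,1],0],[-1,[0,0,1],0],[-1,[0,0,1],0],[-1,[0,0,1],0],[-1,[0,0,1],0],[-1,[0,0,1],0],[-1,[0,0,1],0]]'
python3 -m jog '[[-1,[0,0,-5],0],[-1,[0,0,-15],0],[-1,[0,0,-30],0],[-1,[0,0,-60],0],[-1,[0,0,-100],0],[-1,[20,0,-140],0],[-1,[60,0,-160],0],[-1,[110,0,-170],0],[-1,[150,0,-170],0],[-1,[150,0,-170],0],[-1,[150,0,-170],0],[-1,[150,0,-170],0]]'
python3 - <<'E'
from h import *
f=optics.grab_frame("scene");cv2.imwrite("pics/k.png",cv2.resize(f["color"][180:400,200:500,::-1],(800,587)))
E
```

```text
t: 22.9
eef_pos: [0.4978, -0.0449, 0.0824]
ee_rot: [-3.14, 0.0, -1.519]
force: [-0.5, 5.6, 11.0]
width: 0.0003
gripper_force: 5.2
t: 24.4
eef_pos: [0.5045, -0.1942, 0.2518]
ee_rot: [-3.142, 0.0, -1.519]
force: [0.4, 0.4, 0.0]
width: 0.0009
gripper_force: 0.0
```

View pics/k.png

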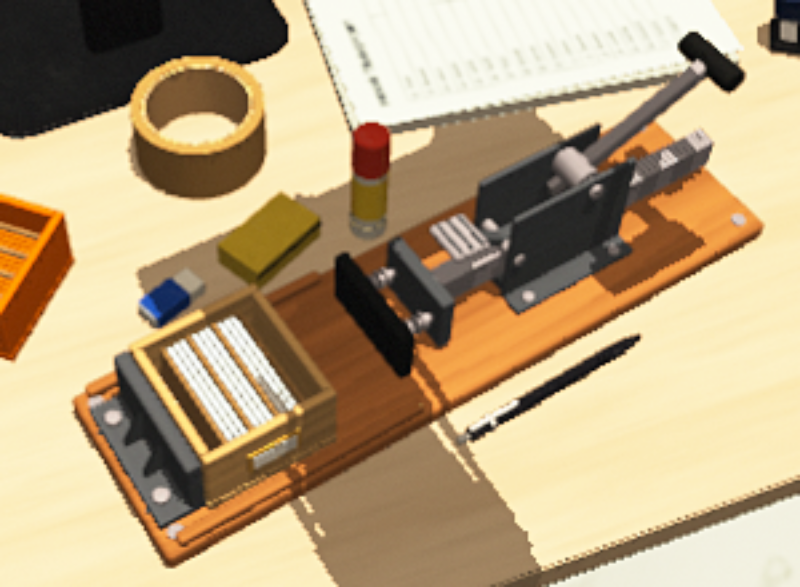

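The jaw is off the tray, with the pad at crop (373,315) and the tray alone at (240,390). The bystanders have not moved. I'll check that the pad stands at press y +90.

Run:
```python
from h import *
f=optics.grab_frame("scene")
P=np.array([.4990,-.0764,0]);y=np.array([-.05,.9987,0]);x=np.array([.9987,.05,0])
for yy in(85,95,105):
  for s in(-38,38):
    q=proj(f,P+y*yy/1000+x*s/1000+[0,0,.064]);print(yy,s,(q-[200,180])*800/300)
```

```text
85 -38 [424.48847768 327.72037793]
85 38 [351.83667909 241.61365252]
95 -38 [410.4651078  335.45372022]
95 38 [338.17480082 248.62208933]
105 -38 [396.3182205  343.25317112]
105 38 [324.39924034 255.68804262]
```

```bash
python3 -c "
from station import order
print(order.job_done())"
```

```text
the job is handed in; nothing more can be done
None
```

The job is handed in: peak grip was about 36 N by the lever force. The ratchet alone then held the tray for over 2 s at an estimated 30 N, and the tab let the jaw spring fully back, leaving the tray standing free on the board with nothing around it disturbed (about 24.5 s in all).

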